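Roll the red-capped culture jar up to the reader and start the reading

ROBOT

A 6-joint arm with a two-finger parallel gripper is mounted at the origin on the work surface. World frame = base frame: x ahead of the robot, y to its left, z up, the work surface at z = 0. Lengths are in m, angles in rad, forces in N, time in s.
With the tool pointing down it reaches from about 0.325 to 0.775 m from the base axis. Payload 5.5 kg.
Tool frame: the origin (TCP) lies midway between the tips of the shut fingers; the grasp point (between the pads) lies behind it (env.hold_point_z is the z of the grasp point in the tool frame, in m); z points along the fingers, x is the direction in which the jaws open and shut, and the axes are right-handed (so a half turn about z gives the same grasp; the last joint's range is limited). The gripper opens to 88 mm and grips with 3 to 60 N. Pads are 20 mm wide; open, the fingers measure 115 mm over their backs; the gripper's body (75 mm by 178 mm) begins 61 mm behind the grasp point.
Start: joints at [1.218, 0.091, 1.231, -0, 1.82, -0.057], TCP at [0.175, 0.574, 0.223] pointing down, gripper open.
Joint ranges: [-2.87, 2.87], [-0.86, 2.18], [0.17, 2.46], [-1.51, 4.65], [0.06, 2.69], [-2.65, 2.65]. Speed limits (rad/s): [2.57, 2.57, 3.01, 3.14, 3.14, 3.14].

INTERFACE

Orientations are given as a unit quaternion [w, x, y, z].
In Python, from cell import env gives the robot as it stands. The module is installed in compiled form; this text tells all that it offers.
- The arm moves only by the tool send_rows, never from a script. Its argument "series" is a list of rows, each an object with "slide": the shift along the tool's x, y, z in m, a list of three; "dr": the turn, a rotation vector about the tool's x, y, z in rad, a list of three. A call has 1 to 10 rows; each row is the pose to reach, as a shift and turn from the pose measured when the call began, along the tool's axes at that moment; what a row does not reach only later rows make up. A row lasts 1/10 s, in which the tool goes at most 50 mm and 8.59 degrees, less where a joint would pass 70% of its speed; a pose out of reach is approached as far as the arm can. A call with a gripper value outside its range is refused whole. "jaw" is the finger opening in m, from 0 to 0.0878, set as the call begins (left out, the last holds). The fingers move at their own pace and stop on an object; "newtons" is the grip in N (left out, the last holds). Time passes only in rows, so rows that repeat a pose let the fingers close. It gives the time, the measured TCP pose, the force and the opening at its end, in the units of the state.
- env.sense(): the state, without advancing time (a new reading comes with each control period).
- env.snapshot(name): name is "scene" or "side" or "wrist"; returns a dict with "img" (400x640x3 uint8, red, green, blue), "fx", "fy", "cx", "cy" (pixels), "R" (3x3) and "t" (3): a world point X has camera coordinates R X + t. Camera axes: x right, y down, z forward; pixel columns grow to the right and rows downward; lengths in m; the calibration is good to about 2 mm. The wrist camera is an equidistant fisheye: a pixel r from the principal point sees the ray r / f radians off the axis. A picture is of the moment at which its call begins. There is no depth.
- env.hand_in(): hands the job in, once; it reports no verdict.
The state is a dict: "time_s": time; "joint_positions": joint angles; "dq": joint speeds; "joint_torque": joint torques, N m; "ee_pos": TCP position; "tcp_rot": TCP orientation; "force": force on the tool from outside, world axes, zero at the start; "moment": the same for the moment, N m; "opening": finger opening in m.
Only numpy, scipy, OpenCV 4.12 (cv2) and the standard library are available. Lean on these libraries where they do the work, as an engineer would, in place of code of your own. Each camera call takes 0.05 s, during which the arm holds its last target. There are 200 camera calls.

TASK

On the two-lane sloped gutter, roll the red-capped jar gently up its own lane with the fingertips, over the crest, so that it comes to rest against the stop of the reader and does not roll back; push it, do not lift it. Only then press the green button behind that same lane down to start the reading, and take the hand away. Leave the other button, the white-capped jar and everything else on the bench alone.

Things in the scene. Friction and masses are not known exactly. Their poses are not given: they have to be found in the camera images.
- ramp: fixed two-lane sloped gutter, aluminium floor (dark past the crest), blue walls, white reader head at its upper end. Origin on the bench under it; x uphill along the lanes, y across them (+y roughly towards the robot), z up. Lane midlines at y=+44 (near) and -44 (far), each 80 wide inside; walls 8 thick, 16 above the floor. Head: x 112 to 202, y -92 to 92, top z=62. All mm
- ramp_foot (a point): lower end of the gutter floor, at y=0, ramp frame x=-130, z=11.5 mm. A lip 6 mm thick (x=-136 to -130), its top at z=19.5, closes the foot. From here the floor rises at 9 degrees to the crest
- ramp_crest (a point): the crest, highest line of the floor, at y=0, ramp frame x=50, z=40 mm. A jar let go with its axis before the crest rolls back to the foot; past it, it rolls on down to the stop by itself
- ramp_stop (a point): foot of the stop (upright white face of the reader head) at y=0, ramp frame x=112, z=30 mm; from the crest the floor falls to it at 9 degrees
- red_jar: loose closed jar, amber contents, RED cap, a plain cylinder 50 dia x 70 long, 0.11 to 0.2 kg, lying across one of the lanes (either) at its foot, against the lip. Origin on its axis at mid-length: in the ramp frame x=-114.5, z=39 at the start, x=87, z=59 when seated at the stop; its y axis is the jar's axis; it turns as it rolls
- white_jar: the same jar with a WHITE cap, at the foot of the other lane; leave it alone
- near_seat (a point): where the axis of a jar seated in the near lane (ramp y=+44) lies, at mid-length
- far_seat (a point): the same for the far lane (ramp y=-44)
- near_button_top (a point): centre of the top of the green button (28 dia) behind the near lane, 84 above the bench; pressed straight down
- far_button_top (a point): the same behind the far lane
- near_button (a joint): travel of the near lane's button, 0 (up) to 0.006 m (fully down, about 5 N; a spring returns it); counts as pressed from 0.004
- far_button (a joint): the same for the far lane's button
- dish_stack_low: loose stack of three red-lidded culture dishes, 90 dia x 45 high, beside the ramp; origin at the centre of its underside; leave it alone
- dish_stack_mid: loose stack of five red-lidded culture dishes, 90 dia x 75 high; origin at the centre of its underside; leave it alone
- beaker: loose tan plastic beaker, 90 dia x 110 high; origin at the centre of its underside; leave it alone
- slide_box: loose flat white box, 100 x 70 x 35; origin at the centre of its underside; leave it alone
- stain_bottle: loose amber bottle, 56 dia x 120 high; origin at the centre of its underside; leave it alone
- spare_jar: loose upright jar with a blue cap, 50 dia x 70 high, beside the ramp; origin at the centre of its underside; leave it alone
Not all that is in view belongs to the job. Leave any pink or turquoise look-alike of the red_jar alone.

How it is judged:
On the way, in this order (a step that is already met when the one before it is completed fails the run):
1. the red-capped jar rests against the reader's stop, beyond the crest of its lane (x of red_jar in the frame of ramp between 0.077 and 0.097 m and z of red_jar in the frame of ramp between 0.05 and 0.067 m and linear speed of red_jar below 0.03 m/s and (y of red_jar in the frame of ramp between 0.03 and 0.058 m or y of red_jar in the frame of ramp between -0.058 and -0.03 m)), for 0.3 s.
2. the button behind that lane is pressed down (x of red_jar in the frame of ramp between 0.077 and 0.097 m and z of red_jar in the frame of ramp between 0.05 and 0.067 m and ((y of red_jar in the frame of ramp between 0.03 and 0.058 m and value of joint near_button above 0.004 m) or (y of red_jar in the frame of ramp between -0.058 and -0.03 m and value of joint far_button above 0.004 m))), for 0.05 s.
At the end, for the whole second after the job is handed in: The red-capped jar lies at rest in its lane within 10 mm of its seat at the stop; then that lane's button was pressed at least 4 mm and let up; the white-capped jar is within 15 mm and all other loose things within 30 mm of where they stood (x of red_jar in the frame of ramp between 0.077 and 0.097 m and z of red_jar in the frame of ramp between 0.05 and 0.067 m and (y of red_jar in the frame of ramp between 0.03 and 0.058 m or y of red_jar in the frame of ramp between -0.058 and -0.03 m) and linear speed of red_jar below 0.02 m/s and angle between the y axis of red_jar and the y axis of ramp, either way round below 0.2 rad and value of joint each of near_button, far_button below 0.002 m and distance of white_jar from where it was at the start of the episode below 0.015 m and distance of each of dish_stack_low, dish_stack_mid, beaker, slide_box, stain_bottle, spare_jar from where it was at the start of the episode below 0.03 m); the robot touches nothing.
It fails at once if the red-capped jar is lifted 10 mm or more off the gutter (z of red_jar in the frame of ramp above 0.076 m or (x of red_jar in the frame of ramp below 0 m and z of red_jar in the frame of ramp above 0.069 m) or (x of red_jar in the frame of ramp below -0.06 m and z of red_jar in the frame of ramp above 0.06 m) or (x of red_jar in the frame of ramp above 0.077 m and z of red_jar in the frame of ramp above 0.071 m)).
It fails at once if the red-capped jar leaves its lane (not (y of red_jar in the frame of ramp above 0.022 m or y of red_jar in the frame of ramp below -0.022 m) or y of red_jar in the frame of ramp above 0.066 m or y of red_jar in the frame of ramp below -0.066 m or x of red_jar in the frame of ramp below -0.135 m).
It fails at once if the fingers push on the red-capped jar with more than 20 N (contact force between the fingers and red_jar above 20 N).
It fails at once if a button is pressed before the jar lies at the stop, or the other lane's button is pressed ((x of red_jar in the frame of ramp below 0.074 m and value of joint any of near_button, far_button above 0.003 m) or ((y of red_jar in the frame of ramp above 0 m and value of joint far_button above 0.003 m) or (y of red_jar in the frame of ramp below 0 m and value of joint near_button above 0.003 m))).
It fails at once if the white-capped jar is moved over 15 mm or another loose thing over 30 mm (distance of white_jar from where it was at the start of the episode above 0.015 m or distance of any of dish_stack_low, dish_stack_mid, beaker, slide_box, stain_bottle, spare_jar from where it was at the start of the episode above 0.03 m).
It also fails if it takes over 48 s, if anything falls off the work surface, if the arm or the gripper's body presses on something with over 40 N, if the wrist force passes 120 N, or if a joint passes its speed limit or range.

## Working session

There is one attempt and no reset: what is moved stays moved. The work goes in short steps, Python scripts to look and compute and a tool call to move; the robot and the scene stay as the last step left them, time stands still between calls to the robot, and variables do not carry over. Pictures are saved under pics/ and viewed, about 8 in all and at most 12, crops included, and the job is handed in when it is done.

Besides the shell and the picture viewer there is one more tool, called after "Request:" as a command line: name --argument value ..., lists and objects as JSON in quotes. send_rows: Moves the arm, as the interface text tells. Its arguments: {"type":"object","properties":{"series":{"type":"array"},"jaw":{"type":"number"},"newtons":{"type":"number"}},"required":["series"]}

```bash
mkdir -p pics; python3 - <<'E'
from cell import env
import cv2,pickle
d={}
for n in("scene","side","wrist"):
    s=env.snapshot(n);d[n]=s;cv2.imwrite(f"pics/{n}0.png",s["img"][:,:,::-1]);print(n,s["fx"],s["cx"],s["cy"],s["R"],s["t"])
pickle.dump(d,open("d0.pkl","wb"))
print(env.sense(),env.hold_point_z)
E
```

```text
scene 401.83813306625404 322.159004110127 201.30625415012778 [[ 0.51314953  0.85826579 -0.00757516]
 [ 0.72418146 -0.43768522 -0.5329098 ]
 [-0.46069378  0.26797662 -0.84613815]] [-0.26540232 -0.39185508  1.42093101]
side 405.8860712280871 314.4517713725097 204.35806305039034 [[ 0.79066809 -0.61198698  0.01777375]
 [-0.43722493 -0.58472649 -0.68332225]
 [ 0.4285771   0.53250997 -0.72990054]] [-0.46982063  0.2983378   1.0865316 ]
wrist 309.70691628693146 321.86552138848344 196.97542310279275 [[ 0.29168233  0.95651404 -0.00152095]
 [ 0.91557544 -0.27873746  0.28987418]
 [ 0.27684478 -0.08594372 -0.95706355]] [-0.59905601 -0.03586807  0.39278294]
{'time_s': 0.15, 'joint_positions': array([ 1.21828947e+00,  9.16975867e-02,  1.23161214e+00,  8.48814486e-06,
        1.81980754e+00, -5.66841402e-02]), 'dq': array([-0.00050949, -0.00234527, -0.0056816 , -0.00102043, -0.00023322,
       -0.00120129]), 'joint_torque': array([ 1.57369053e-03, -4.47045135e+01, -4.06906378e+01,  6.98596286e-02,
        2.75490142e-02, -1.31340084e-04]), 'ee_pos': array([0.17482689, 0.57372563, 0.22175802]), 'tcp_rot': array([ 4.14834325e-04,  8.03593237e-01,  5.95178401e-01, -6.39562404e-04]), 'force': array([-0.32218694,  0.52337037,  0.03405431]), 'moment': array([-0.03088791, -0.01610521,  0.00344258]), 'opening': 0.08797819896744138} -0.0187
```

View pics/scene0.png

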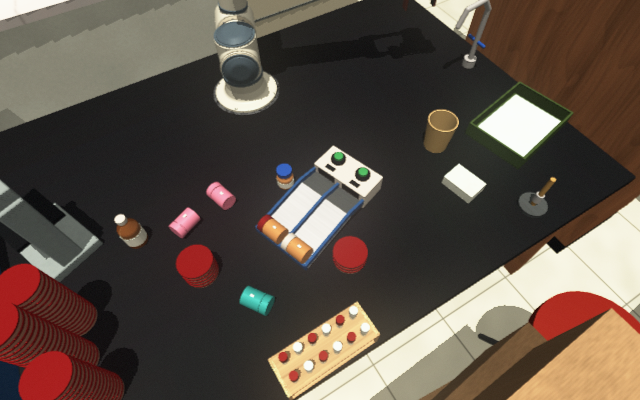

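View pics/side0.png

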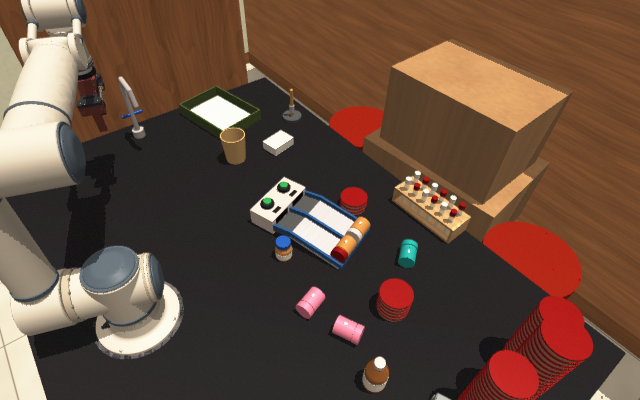

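```bash
cat > h.py <<'E'
import numpy as np,cv2,pickle
def ray(s,u,v):
    d=s["R"].T@np.array([(u-s["cx"])/s["fx"],(v-s["cy"])/s["fy"],1]);return -s["R"].T@s["t"],d
def onz(s,u,v,z):
    o,d=ray(s,u,v);return o+d*(z-o[2])/d[2]
def tri(s1,p1,s2,p2):
    A=[];b=[]
    o1,d1=ray(s1,*p1);o2,d2=ray(s2,*p2)
    x=np.linalg.lstsq(np.c_[d1,-d2],o2-o1,rcond=None)[0]
    a,c=o1+x[0]*d1,o2+x[1]*d2
    return (a+c)/2,np.linalg.norm(a-c)
def blobs(img,lo,hi,amin):
    m=cv2.inRange(cv2.cvtColor(img,cv2.COLOR_RGB2HSV),lo,hi)
    n,_,st,c=cv2.connectedComponentsWithStats(m);return [(st[i],c[i].round(1)) for i in range(1,n) if st[i][4]>=amin]
def proj(s,X):
    p=s["R"]@X+s["t"];return np.array([s["fx"]*p[0]/p[2]+s["cx"],s["fy"]*p[1]/p[2]+s["cy"]])
E
python3 - <<'E'
from h import *
d=pickle.load(open("d0.pkl","rb"))
for n in("scene","side"):
    print(n,"green",[(b[0][4],b[1]) for b in blobs(d[n]["img"],(45,80,40),(75,255,255),15)])
    print("orange",[(b[0],b[1]) for b in blobs(d[n]["img"],(8,120,120),(20,255,255),60)])
    print("blue",[(b[0],b[1]) for b in blobs(d[n]["img"],(100,120,60),(125,255,255),60)])
a=cv2.resize(d["scene"]["img"][140:270,250:390],None,fx=4,fy=4,interpolation=2)
b=cv2.resize(d["side"]["img"][170:270,245:375],None,fx=4,fy=4,interpolation=2)
cv2.imwrite("pics/a.png",a[:,:,::-1]);cv2.imwrite("pics/b.png",b[:,:,::-1])
E
```

```text
scene green [(np.int32(73), array([338.2, 156.1])), (np.int32(78), array([362.5, 171.8]))]
orange [(array([428, 109,  30,  23, 454], dtype=int32), array([441.4, 120.2])), (array([277, 175,  16,   9,  64], dtype=int32), array([284.7, 179.5])), (array([262, 218,  25,  24, 321], dtype=int32), array([272.8, 229.3])), (array([118, 223,  17,  13, 144], dtype=int32), array([126. , 229.8])), (array([286, 237,  26,  25, 336], dtype=int32), array([297.6, 248.8])), (array([ 506,  308,  134,   92, 6656], dtype=int32), array([592.4, 365.4])), (array([448, 382,  20,  18, 152], dtype=int32), array([458.3, 392.3]))]
blue [(array([276, 163,  16,  15, 184], dtype=int32), array([283.5, 169.8])), (array([268, 167,  47,  47, 154], dtype=int32), array([289.9, 190.2])), (array([292, 183,  46,  49, 130], dtype=int32), array([314.1, 206.8])), (array([301, 200,  62,  66, 200], dtype=int32), array([331.8, 233.1]))]
side green [(np.int32(54), array([283.3, 185. ])), (np.int32(61), array([266.9, 201.2]))]
orange [(array([427,   0,  25,  11,  75], dtype=int32), array([439.4,   5.2])), (array([445,   0,  31,  13, 
[... 2023 characters left out ...]
1, 231], dtype=int32), array([347. , 243.6])), (array([276, 246,  16,  10,  65], dtype=int32), array([284.7, 251.5])), (array([572, 249,  60,  43, 120], dtype=int32), array([603.9, 272. ])), (array([581, 266,  45,  34, 115], dtype=int32), array([603.7, 283.5])), (array([611, 282,  29,  22,  72], dtype=int32), array([626.9, 293.6])), (array([368, 365,  21,  17, 219], dtype=int32), array([379.1, 374.4]))]
blue [(array([305, 190,  52,  30, 247], dtype=int32), array([329.6, 203.4])), (array([290, 207,  53,  31, 234], dtype=int32), array([314.9, 220.6])), (array([273, 224,  97,  47, 447], dtype=int32), array([317.7, 245.7])), (array([275, 235,  16,  15, 190], dtype=int32), array([282.6, 241.9]))]
```

View pics/a.png

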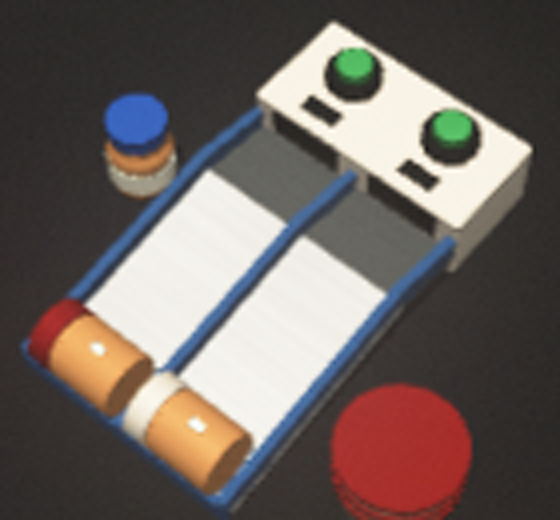

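View pics/b.png

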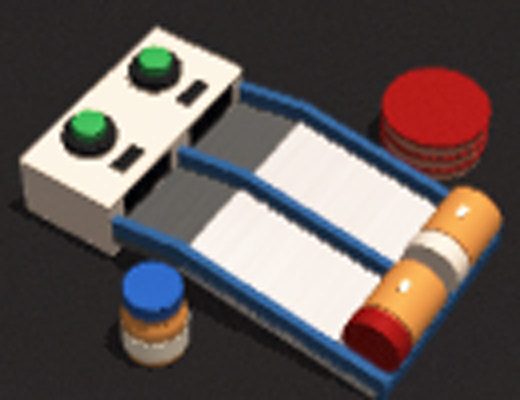

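The red jar (amber body with a red cap) is at about (267,226) in the scene view and (342,248) in the side view, in the lane nearer the robot. The white-capped one is at (292,245), and the pink and turquoise ones at (185,222), (221,195) and (257,299) all lie off the ramp, so this jar fits. The crop confirms it. Next I'll measure the ramp frame.

```bash
python3 - <<'E'
from h import *
d=pickle.load(open("d0.pkl","rb"));S,T=d["scene"],d["side"]
A=lambda x,y:((x+.5)/4-.5+250,(y+.5)/4-.5+140)
B=lambda x,y:((x+.5)/4-.5+245,(y+.5)/4-.5+170)
gn=tri(S,(338.2,156.1),T,(266.9,201.2));gf=tri(S,(362.5,171.8),T,(283.3,185.))
print("buttons",gn,gf)
# head top corners: ramp (x,y)
cs={(112,92):(A(258,95),B(112,222)),(202,92):(A(333,22),B(22,160)),(202,-92):(A(532,150),B(157,27)),(112,-92):(A(462,230),B(243,70))}
P=[];Q=[]
for k,(a,b) in cs.items():
    pa,pb=onz(S,*a,.062),onz(T,*b,.062)
    print(k,pa.round(4),pb.round(4),tri(S,a,T,b)[0].round(4)); P.append((*k,));Q.append((pa+pb)[:2]/2)
P=np.array(P)/1e3;Q=np.array(Q)
# rigid fit with z-up frame, x uphill
# add button y midpoint
H=(P-P.mean(0)).T@(Q-Q.mean(0));th=np.arctan2(H[0,1]-H[1,0],H[0,0]+H[1,1])
R=np.array([[np.cos(th),-np.sin(th)],[np.sin(th),np.cos(th)]]);o=Q.mean(0)-R@P.mean(0)
print("yaw",th,"o",o,"resid mm",((P@R.T+o-Q)*1e3).round(1).tolist())
for n,g in(("n",gn),("f",gf)): print(n,R.T@(g[0][:2]-o))
gb=gn[0]-gf[0];print("yaw from buttons",np.arctan2(gb[1],gb[0])-np.pi/2)
F=lambda x,y,z:np.r_[R@np.array([x,y])+o,z]
for nm,X in dict(red=F(-.1145,.044,.039),seat=F(.087,.044,.059),footn=F(-.136,.092,.02),footf=F(-.136,-.092,.02),spare=F(0,0,0)).items():
    print(nm,X.round(4),proj(S,X).round(1),proj(T,X).round(1))
for nm,a,b in(("footn",A(25,347),B(385,385)),("footf",A(228,503),B(495,235)),("spare cap",(283.5,168),(282.6,240))):
    X=tri(S,a,T,b);print(nm,X,R.T@(X[0][:2]-o))
pickle.dump((R,o),open("ramp.pkl","wb"))
E
```

```text
buttons (array([0.46890991, 0.08385971, 0.07881598]), np.float64(0.0009648533567142053)) (array([0.55172814, 0.11275716, 0.07879453]), np.float64(0.001542055879418234))
(112, 92) [0.4446 0.0168 0.062 ] [0.4358 0.0043 0.062 ] [0.4399 0.0166 0.0516]
(202, 92) [0.4143 0.0995 0.062 ] [0.4148 0.0994 0.062 ] [0.4146 0.0992 0.0623]
(202, -92) [0.5877 0.1583 0.062 ] [0.5866 0.1617 0.062 ] [0.5867 0.16   0.0617]
(112, -92) [0.618  0.0779 0.062 ] [0.6139 0.0764 0.062 ] [0.6162 0.0795 0.0583]
yaw 1.9126746959115755 o [ 0.56708585 -0.06113812] resid mm [[2.7, 3.0], [-1.9, -1.1], [-1.1, 0.0], [0.3, -1.9]]
n [0.16952052 0.04388257]
f [ 0.16898016 -0.04383076]
yaw from buttons -4.3766710699472196
red [ 0.564  -0.1838  0.039 ] [272.3 229.7] [344.6 249.1]
seat [0.4965 0.0061 0.059 ] [320.1 178. ] [288.7 216.4]
footn [ 0.526  -0.2201  0.02  ] [254.9 228.5] [342.4 267.4]
footf [ 0.6994 -0.1584  0.02  ] [305.7 268.3] [371.3 226.9]
spare [ 0.5671 -0.0611  0.    ] [312.7 217.3] [319.4 231.3]
footn (array([ 0.52384203, -0.21544864,  0.02446972]), np.float64(0.00016312972718287403)) [-0.13088224  0.09247489]
footf (array([ 0.69165387, -0.15240313,  0.01372205]), np.float64(0.002589873301296854)) [-0.12774553 -0.08676158]
spare cap (array([ 0.42209345, -0.07028818,  0.07498719]), np.float64(0.001325170131996111)) [0.03998925 0.13966881]
```

```bash
cat >> h.py <<'E'
from scipy.spatial.transform import Rotation as Ro
def plan(env,x,y,z):
    """shift/turn in tool axes to ramp-frame TCP (m), jaw axis across the lane, uphill = -tool y"""
    R,o=pickle.load(open("ramp.pkl","rb"));s=env.sense();q=s["tcp_rot"]
    Rt=Ro.from_quat(q,scalar_first=True).as_matrix();u=R[:,0]
    yt=np.r_[-u,0];zt=np.array([0,0,-1.]);G=np.c_[np.cross(yt,zt),yt,zt]
    w=np.r_[R@np.array([x,y])+o,z]
    cur=np.r_[R.T@(s["ee_pos"][:2]-o),s["ee_pos"][2]]
    print("t",s["time_s"],"ramp tcp",cur.round(4),"world goal",w.round(4),"slide",(Rt.T@(w-s["ee_pos"])).round(4),"dr",Ro.from_matrix(Rt.T@G).as_rotvec().round(4),"F",s["force"].round(2))
E
python3 - <<'E'
from h import *
from cell import env
P=np.array([(112,92),(202,92),(202,-92),(112,-92),(169.5,44),(169.5,-44)])/1e3
Q=np.array([(.4446,.0168),(.4146,.0995),(.5868,.160),(.616,.0772),(.4689,.0839),(.5517,.1128)])
H=(P-P.mean(0)).T@(Q-Q.mean(0));th=np.arctan2(H[0,1]-H[1,0],H[0,0]+H[1,1])
R=np.array([[np.cos(th),-np.sin(th)],[np.sin(th),np.cos(th)]]);o=Q.mean(0)-R@P.mean(0)
print(th,o,((P@R.T+o-Q)*1e3).round(1).tolist())
pickle.dump((R,o),open("ramp.pkl","wb"))
d=pickle.load(open("d0.pkl","rb"))
X=np.r_[R@np.array([-.1145,.044])+o,.039];print("red",X,proj(d["scene"],X),proj(d["side"],X))
plan(env,-.190,.044,.222)
E
```

```text
1.9104027824387722 [ 0.56745387 -0.06026177] [[-1.2, -2.1], [-1.2, 0.1], [0.1, 0.8], [0.9, -1.2], [0.6, 1.0], [0.8, 1.4]]
red [ 0.56410868 -0.1828793   0.039     ] [272.56070865 229.57980674] [344.43135608 248.90809252]
t 0.15 ramp tcp [0.7286 0.159  0.2218] world goal [ 0.5893 -0.2541  0.222 ] slide [-0.671   0.6378  0.0007] dr [6.000e-04 1.500e-03 9.354e-01] F [-0.32  0.52  0.03]
```

Request:
send_rows --series '[{"slide": [-0.67, 0.638, 0], "dr": [0, 0, 0.935]}, {"slide": [-0.67, 0.638, 0], "dr": [0, 0, 0.935]}, {"slide": [-0.67, 0.638, 0], "dr": [0, 0, 0.935]}, {"slide": [-0.67, 0.638, 0], "dr": [0, 0, 0.935]}, {"slide": [-0.67, 0.638, 0], "dr": [0, 0, 0.935]}, {"slide": [-0.67, 0.638, 0], "dr": [0, 0, 0.935]}, {"slide": [-0.67, 0.638, 0], "dr": [0, 0, 0.935]}, {"slide": [-0.67, 0.638, 0], "dr": [0, 0, 0.935]}, {"slide": [-0.67, 0.638, 0], "dr": [0, 0, 0.935]}, {"slide": [-0.67, 0.638, 0], "dr": [0, 0, 0.935]}]' --jaw 0.03

```text
time_s: 1.15
ee_pos: [0.3994, 0.1251, 0.2226]
tcp_rot: [0.001, 0.986, 0.169, -0.0]
force: [0.1, 0.9, -0.6]
opening: 0.0301
```

```bash
python3 -c "
from h import *
from cell import env
plan(env,-.190,.044,.222)"
```

```text
t 1.15 ramp tcp [0.2307 0.0967 0.2226] world goal [ 0.5893 -0.2541  0.222 ] slide [0.0525 0.4208 0.0011] dr [0.0012 0.0005 0.0005] F [ 0.09  0.91 -0.61]
```

Request:
send_rows --series '[{"slide": [0.052, 0.421, 0], "dr": [0, 0, 0]}, {"slide": [0.052, 0.421, 0], "dr": [0, 0, 0]}, {"slide": [0.052, 0.421, 0], "dr": [0, 0, 0]}, {"slide": [0.052, 0.421, 0], "dr": [0, 0, 0]}, {"slide": [0.052, 0.421, 0], "dr": [0, 0, 0]}, {"slide": [0.052, 0.421, 0], "dr": [0, 0, 0]}, {"slide": [0.052, 0.421, 0], "dr": [0, 0, 0]}, {"slide": [0.052, 0.421, 0], "dr": [0, 0, 0]}, {"slide": [0.052, 0.421, 0], "dr": [0, 0, 0]}, {"slide": [0.052, 0.421, 0], "dr": [0, 0, 0]}]'

```text
time_s: 2.15
ee_pos: [0.589, -0.2576, 0.2205]
tcp_rot: [-0.0, 0.986, 0.167, -0.002]
force: [0.6, 1.4, -0.0]
opening: 0.03
```

```bash
python3 -c "
from h import *
from cell import env
s=env.snapshot('wrist');pickle.dump(s,open('w1.pkl','wb'));cv2.imwrite('pics/w1.png',s['img'][:,:,::-1])
print(s['R'],-s['R'].T@s['t'])
plan(env,-.190,.044,.11)"
```

```text
[[ 0.94398049  0.32999917 -0.00117818]
 [ 0.31631124 -0.90379623  0.28826995]
 [ 0.09406401 -0.27249388 -0.95754846]] [ 0.56303582 -0.18312129  0.38430659]
t 2.2 ramp tcp [-0.1914  0.045   0.2213] world goal [ 0.5893 -0.2541  0.11  ] slide [ 0.0013 -0.0013  0.1113] dr [-0.001   0.0023 -0.0016] F [ 0.97 -0.22  0.9 ]
```

View pics/w1.png

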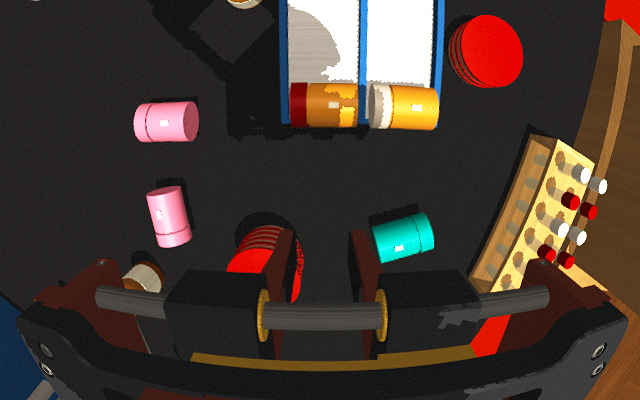

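```bash
cat >> h.py <<'E'
def wz(s,u,v,z):
    p=np.array([(u-s["cx"])/s["fx"],(v-s["cy"])/s["fy"]]);t=np.linalg.norm(p)
    d=s["R"].T@np.r_[p/t*np.sin(t),np.cos(t)];o=-s["R"].T@s["t"];return o+d*(z-o[2])/d[2]
def toramp(X):
    R,o=pickle.load(open("ramp.pkl","rb"));return np.r_[R.T@(X[:2]-o),X[2]].round(4)
E
python3 - <<'E'
from h import *
s=pickle.load(open('w1.pkl','rb'));d=pickle.load(open('d0.pkl','rb'))
for n,u,v,z in [("cap end",289,106,.039),("jar end",358,106,.039),("jar bottom edge near foot",324,127,.039),("wall near top foot",284,122,.0275),("mid wall",362,122,.0275),("far wall",438,125,.0275),("wall up near",283,10,.05),("wall up mid",361,10,.05),("wall up far",440,10,.05)]:
    print(n,toramp(wz(s,u,v,z)))
print("mid stack",toramp(onz(d["scene"],195,262,.075)),toramp(onz(d["side"],395,292,.075)))
print("low stack",toramp(onz(d["scene"],350,250,.045)),toramp(onz(d["side"],353,196,.045)))
E
```

```text
cap end [-0.1134  0.0817  0.039 ]
jar end [-0.1136  0.0056  0.039 ]
jar bottom edge near foot [-0.1374  0.0432  0.039 ]
wall near top foot [-0.1318  0.089   0.0275]
mid wall [-0.132  -0.0005  0.0275]
far wall [-0.1322 -0.0935  0.0275]
wall up near [-0.0056  0.0868  0.05  ]
wall up mid [-0.0058  0.0032  0.05  ]
wall up far [ 0.0034 -0.0873  0.05  ]
mid stack [-0.3136  0.1132  0.075 ] [-0.3067  0.1173  0.075 ]
low stack [-0.0326 -0.1547  0.045 ] [-0.0313 -0.1567  0.045 ]
```

Request:
send_rows --series '[{"slide": [0.001, -0.005, 0.045], "dr": [0, 0, 0]}, {"slide": [0.001, -0.01, 0.09], "dr": [0, 0, 0]}, {"slide": [0.001, -0.02, 0.13], "dr": [0, 0, 0]}, {"slide": [0.001, -0.026, 0.165], "dr": [0, 0, 0]}, {"slide": [0.001, -0.026, 0.188], "dr": [0, 0, 0]}, {"slide": [0.001, -0.026, 0.188], "dr": [0, 0, 0]}, {"slide": [0.001, -0.026, 0.188], "dr": [0, 0, 0]}]'

```text
time_s: 2.9
ee_pos: [0.5806, -0.2299, 0.0343]
tcp_rot: [-0.0, 0.986, 0.169, -0.001]
force: [0.0, 0.1, 0.7]
opening: 0.0299
```

```bash
python3 -c "
from h import *
from cell import env
plan(env,-.110,.044,.039)"
```

```text
t 2.9 ramp tcp [-0.1643  0.0441  0.0343] world goal [ 0.5626 -0.1786  0.039 ] slide [ 0.0001 -0.0543 -0.0047] dr [-0.0009  0.002  -0.0006] F [0.   0.06 0.75]
```

Request:
send_rows --series '[{"slide": [0, -0.005, 0.002], "dr": [0, 0, 0]}, {"slide": [0, -0.01, 0.003], "dr": [0, 0, 0]}, {"slide": [0, -0.014, 0.003], "dr": [0, 0, 0]}, {"slide": [0, -0.018, 0.003], "dr": [0, 0, 0]}, {"slide": [0, -0.022, 0.003], "dr": [0, 0, 0]}, {"slide": [0, -0.026, 0.002], "dr": [0, 0, 0]}, {"slide": [0, -0.031, 0.001], "dr": [0, 0, 0]}, {"slide": [0, -0.036, 0.0], "dr": [0, 0, 0]}, {"slide": [0, -0.041, -0.001], "dr": [0, 0, 0]}, {"slide": [0, -0.046, -0.002], "dr": [0, 0, 0]}]'

```text
time_s: 3.9
ee_pos: [0.5652, -0.1862, 0.0365]
tcp_rot: [-0.0, 0.986, 0.169, -0.001]
force: [1.9, -3.6, 2.8]
opening: 0.0302
```

```bash
python3 -c "
from h import *
from cell import env
s=env.snapshot('wrist');cv2.imwrite('pics/w2.png',s['img'][:,:,::-1]);pickle.dump(s,open('w2.pkl','wb'))
plan(env,-.03,.044,.050)"
```

```text
t 3.95 ramp tcp [-0.1169  0.044   0.0364] world goal [ 0.536  -0.1032  0.05  ] slide [-0.0001 -0.0869 -0.0134] dr [-0.0022  0.0021 -0.    ] F [0.66 0.89 0.16]
```

View pics/w2.png

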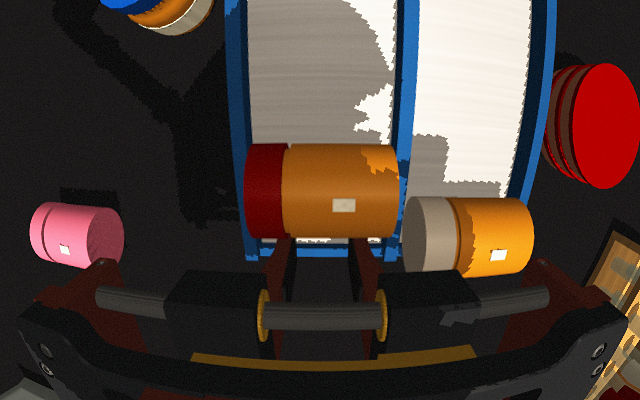

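The jar has left the lip and sits square in its lane at (320,190), with the fingertips at (275,240) and (365,240) behind it. The white jar at (468,235) hasn't been touched.

Request:
send_rows --series '[{"slide": [0, -0.004, -0.0005], "dr": [0, 0, 0]}, {"slide": [0, -0.009, -0.001], "dr": [0, 0, 0]}, {"slide": [0, -0.014, -0.002], "dr": [0, 0, 0]}, {"slide": [0, -0.019, -0.003], "dr": [0, 0, 0]}, {"slide": [0, -0.024, -0.004], "dr": [0, 0, 0]}, {"slide": [0, -0.03, -0.005], "dr": [0, 0, 0]}, {"slide": [0, -0.036, -0.006], "dr": [0, 0, 0]}, {"slide": [0, -0.042, -0.007], "dr": [0, 0, 0]}, {"slide": [0, -0.048, -0.008], "dr": [0, 0, 0]}, {"slide": [0, -0.053, -0.008], "dr": [0, 0, 0]}]'

```text
time_s: 4.95
ee_pos: [0.5472, -0.1346, 0.0447]
tcp_rot: [-0.001, 0.986, 0.169, -0.001]
force: [1.4, -2.6, 2.4]
opening: 0.0299
```

Request:
send_rows --series '[{"slide": [0, -0.004, -0.0005], "dr": [0, 0, 0]}, {"slide": [0, -0.009, -0.001], "dr": [0, 0, 0]}, {"slide": [0, -0.014, -0.002], "dr": [0, 0, 0]}, {"slide": [0, -0.019, -0.003], "dr": [0, 0, 0]}, {"slide": [0, -0.024, -0.004], "dr": [0, 0, 0]}, {"slide": [0, -0.029, -0.005], "dr": [0, 0, 0]}, {"slide": [0, -0.034, -0.006], "dr": [0, 0, 0]}, {"slide": [0, -0.038, -0.007], "dr": [0, 0, 0]}, {"slide": [0, -0.042, -0.007], "dr": [0, 0, 0]}, {"slide": [0, -0.045, -0.008], "dr": [0, 0, 0]}]'

```text
time_s: 5.95
ee_pos: [0.532, -0.0919, 0.0527]
tcp_rot: [-0.001, 0.986, 0.169, -0.001]
force: [0.5, -2.7, 2.4]
opening: 0.03
```

```bash
python3 -c "
from h import *
from cell import env
s=env.snapshot('wrist');cv2.imwrite('pics/w3.png',s['img'][:,:,::-1]);pickle.dump(s,open('w3.pkl','wb'))
plan(env,.025,.044,.057)"
```

```text
t 6.0 ramp tcp [-0.0174  0.0439  0.0528] world goal [ 0.5176 -0.0513  0.057 ] slide [-0.0001 -0.0424 -0.0041] dr [-0.0031  0.0021  0.0005] F [ 0.48 -1.9   1.33]
```

View pics/w3.png

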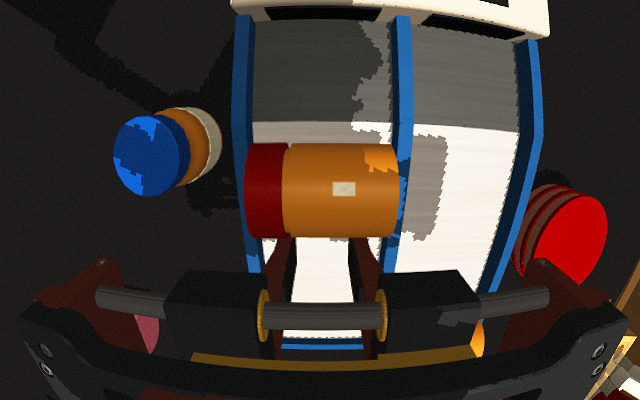

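The jar is square in its lane at (320,190), just short of the crest line at row 125. About 33 mm remain.

Request:
send_rows --series '[{"slide": [0, -0.004, -0.0005], "dr": [0, 0, 0]}, {"slide": [0, -0.008, -0.001], "dr": [0, 0, 0]}, {"slide": [0, -0.012, -0.002], "dr": [0, 0, 0]}, {"slide": [0, -0.016, -0.002], "dr": [0, 0, 0]}, {"slide": [0, -0.02, -0.003], "dr": [0, 0, 0]}, {"slide": [0, -0.024, -0.003], "dr": [0, 0, 0]}, {"slide": [0, -0.028, -0.003], "dr": [0, 0, 0]}, {"slide": [0, -0.031, -0.004], "dr": [0, 0, 0]}, {"slide": [0, -0.034, -0.004], "dr": [0, 0, 0]}, {"slide": [0, -0.037, -0.004], "dr": [0, 0, 0]}]'

```text
time_s: 7.0
ee_pos: [0.5189, -0.0555, 0.0562]
tcp_rot: [-0.002, 0.986, 0.169, -0.002]
force: [-0.9, 0.7, 0.7]
opening: 0.0295
```

Request:
send_rows --series '[{"slide": [0, -0.003, 0], "dr": [0, 0, 0]}, {"slide": [0, -0.006, 0], "dr": [0, 0, 0]}, {"slide": [0, -0.008, 0], "dr": [0, 0, 0]}, {"slide": [0, -0.008, 0], "dr": [0, 0, 0]}, {"slide": [0, -0.008, 0], "dr": [0, 0, 0]}, {"slide": [0, -0.008, 0], "dr": [0, 0, 0]}]'

```text
time_s: 7.6
ee_pos: [0.5163, -0.0481, 0.0563]
tcp_rot: [-0.002, 0.986, 0.169, -0.002]
force: [-1.1, -0.7, 0.1]
opening: 0.0297
```

```bash
python3 -c "
from h import *
from cell import env
s=env.snapshot('wrist');cv2.imwrite('pics/w4.png',s['img'][:,:,::-1]);pickle.dump(s,open('w4.pkl','wb'))
plan(env,.17,.044,.11)"
```

```text
t 7.65 ramp tcp [0.0285 0.0442 0.0562] world goal [0.4693 0.0854 0.11  ] slide [ 0.0002 -0.1418 -0.0531] dr [-0.0049  0.0033  0.0007] F [ 0.1  -0.61 -0.35]
```

View pics/w4.png

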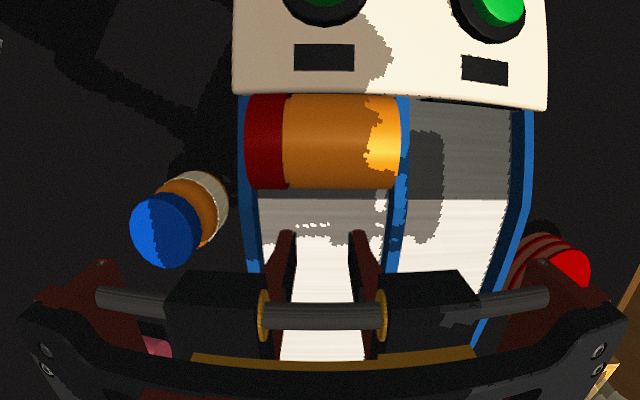

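The jar lies at the stop at (322,140), square and clear of the fingers. I'll rise, shut the fingers, go over the near button and check it from close up.

Request:
send_rows --series '[{"slide": [0, 0, -0.04], "dr": [0, 0, 0]}, {"slide": [0, 0, -0.075], "dr": [0, 0, 0]}, {"slide": [0, -0.01, -0.085], "dr": [0, 0, 0]}, {"slide": [0, -0.05, -0.085], "dr": [0, 0, 0]}, {"slide": [0, -0.07, -0.085], "dr": [0, 0, 0]}, {"slide": [0, -0.07, -0.085], "dr": [0, 0, 0]}, {"slide": [0, -0.07, -0.085], "dr": [0, 0, 0]}]' --jaw 0.0

```text
time_s: 8.35
ee_pos: [0.4931, 0.0177, 0.141]
tcp_rot: [-0.002, 0.985, 0.17, -0.002]
force: [-0.5, 0.1, 0.6]
opening: 0.0004
```

```bash
python3 -c "
from h import *
from cell import env
print('jar back edge, cap end, far end',toramp(wz(pickle.load(open('w4.pkl','rb')),322,188,.059)))
s=env.snapshot('wrist');cv2.imwrite('pics/w5.png',s['img'][:,:,::-1]);pickle.dump(s,open('w5.pkl','wb'))
for b in blobs(s['img'],(45,80,40),(75,255,255),40): print(b, toramp(wz(s,*b[1],.084)))
plan(env,.1695,.044,.10)"
```

```text
jar back edge, cap end, far end [0.064  0.0443 0.059 ]
(array([ 305,   98,   39,   39, 1173], dtype=int32), array([323.8, 117.2])) [0.1698 0.0432 0.084 ]
(array([ 422,  104,   37,   37, 1098], dtype=int32), array([440.1, 121.9])) [ 0.1693 -0.0432  0.084 ]
t 8.4 ramp tcp [0.0978 0.0442 0.141 ] world goal [0.4695 0.0849 0.1   ] slide [ 0.0004 -0.0715  0.0413] dr [-0.0047  0.004   0.0009] F [-0.35  0.74 -0.22]
```

Request:
send_rows --series '[{"slide": [0, -0.04, 0], "dr": [0, 0, 0]}, {"slide": [0, -0.072, 0], "dr": [0, 0, 0]}, {"slide": [0, -0.072, 0], "dr": [0, 0, 0]}, {"slide": [0, -0.072, 0.02], "dr": [0, 0, 0]}, {"slide": [0, -0.072, 0.04], "dr": [0, 0, 0]}, {"slide": [0, -0.072, 0.045], "dr": [0, 0, 0]}, {"slide": [0, -0.072, 0.045], "dr": [0, 0, 0]}]'

```text
time_s: 9.1
ee_pos: [0.4686, 0.0843, 0.0953]
tcp_rot: [-0.002, 0.986, 0.169, -0.004]
force: [-0.2, -0.0, 0.4]
opening: 0.0003
```

```bash
python3 -c "
from h import *
from cell import env
plan(env,.1698,.0435,.0785)"
```

```text
t 9.1 ramp tcp [0.1692 0.045  0.0953] world goal [0.4699 0.0853 0.0785] slide [ 0.0016 -0.0005  0.0168] dr [-0.0049  0.0063 -0.0003] F [-0.17 -0.01  0.42]
```

Request:
send_rows --series '[{"slide": [0.0015, 0, 0.005], "dr": [0, 0, 0]}, {"slide": [0.0015, 0, 0.009], "dr": [0, 0, 0]}, {"slide": [0.0015, 0, 0.011], "dr": [0, 0, 0]}, {"slide": [0.0015, 0, 0.013], "dr": [0, 0, 0]}, {"slide": [0.0015, 0, 0.015], "dr": [0, 0, 0]}, {"slide": [0.0015, 0, 0.017], "dr": [0, 0, 0]}, {"slide": [0.0015, 0, 0.017], "dr": [0, 0, 0]}]'

```text
time_s: 9.8
ee_pos: [0.4702, 0.0846, 0.0787]
tcp_rot: [-0.002, 0.986, 0.169, -0.003]
force: [0.3, -2.1, 4.9]
opening: 0.0002
```

Request:
send_rows --series '[{"slide": [0, 0, 0.001], "dr": [0, 0, 0]}, {"slide": [0, 0, 0.0015], "dr": [0, 0, 0]}, {"slide": [0, 0, 0.0015], "dr": [0, 0, 0]}]'

```text
time_s: 10.1
ee_pos: [0.4703, 0.0846, 0.0783]
tcp_rot: [-0.002, 0.986, 0.169, -0.003]
force: [-2.6, -2.5, 8.0]
opening: 0.0005
```

Request:
send_rows --series '[{"slide": [0, 0, -0.005], "dr": [0, 0, 0]}, {"slide": [0, 0, -0.02], "dr": [0, 0, 0]}, {"slide": [0, 0, -0.05], "dr": [0, 0, 0]}, {"slide": [0, 0, -0.09], "dr": [0, 0, 0]}, {"slide": [0, 0.04, -0.12], "dr": [0, 0, 0]}, {"slide": [0, 0.07, -0.13], "dr": [0, 0, 0]}, {"slide": [0, 0.07, -0.13], "dr": [0, 0, 0]}, {"slide": [0, 0.07, -0.13], "dr": [0, 0, 0]}, {"slide": [0, 0.07, -0.13], "dr": [0, 0, 0]}]'

```text
time_s: 11.0
ee_pos: [0.4938, 0.0191, 0.2072]
tcp_rot: [-0.002, 0.986, 0.169, -0.004]
force: [0.1, 0.8, 0.1]
opening: 0.0003
```

```bash
python3 -c "
from h import *
from cell import env
s=env.snapshot('wrist');cv2.imwrite('pics/w6.png',s['img'][:,:,::-1])
for b in blobs(s['img'],(45,80,40),(75,255,255),40): print(b, toramp(wz(s,*b[1],.084)))
print(env.sense()['force'],env.sense()['ee_pos'])"
```

```text
(array([308, 102,  30,  30, 708], dtype=int32), array([322.6, 116.2])) [0.1698 0.043  0.084 ]
(array([400, 105,  30,  30, 685], dtype=int32), array([414.6, 119.2])) [ 0.1692 -0.0439  0.084 ]
[-0.47159167  0.13830564  0.07077542] [0.49376257 0.01923908 0.20712363]
```

View pics/w6.png

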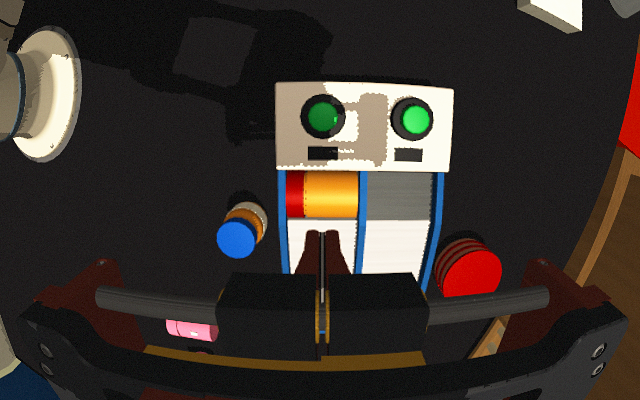

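The jar is still at the stop at (322,195), both buttons are up at (323,117) and (415,119), and the neighbouring items are in place. The hand is clear, so I'm handing in.

```bash
python3 -c "
from cell import env
print(env.hand_in())"
```

```text
the job is handed in; nothing more can be done
None
```

I rolled the red-capped jar up the near lane with two fingertips, over the crest and onto the stop. I then pressed that lane's green button with the fingers shut and drew the hand away. I handed in at about 11 s of the 48 s allowed; the hand-in gave no verdict.

- **Jar:** before the press, its back edge measured at ramp x = 64 mm, which puts the axis at about 88–89 mm (seat is 87) and y at about 44 mm. The last picture shows it still seated and square.
- **Button:** the fingertips went down to z = 78.3 mm, about 5.7 mm of travel, with 8 N on the tool. The button's travel can't be read directly, so this comes from the fingertip height. In the last picture both buttons look up again.
- **Push force:** the tool force read a few newtons at most during the push (readings at the end of each move only), against the 20 N limit.
- **Other things:** the spare jar and the low dish stack look unmoved in the last picture. The white jar was untouched early in the push but is hidden by the gripper at the end, and I did not re-measure the rest of the bench.
- **Disagreement:** one reader-head corner, misread in the side view, was about 15 mm off between the two cameras. I dropped that reading, and the later wrist views agreed with the ramp position to within about 2–5 mm.

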